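Uncover the tool setter

TASK

Uncover the tool setter on the machine table: press down the release tab at the front of its guard box with a fingertip and let the sprung lid lift by itself, then push the lid over with the fingers until it lies fully open against its stop. Do not force the tab or the lid, and leave the bushing, the steel block and the cap screw around the box where they stand; nothing is to be picked up. Finish clear of everything, with the tab sprung back up.

Things in the scene. Friction and masses are not known exactly. Their poses are not given: they have to be found in the camera images.
- guard: Guard box of the tool setter: grey open-topped metal box 110 long (x), 100 wide (y), 66 mm high, walls 5 mm, bolted down (ears 8 mm high reach to y = +-70 mm). Origin: centre of its underside; +x runs from its front (tab side, towards the robot, turned up to 0.6 rad) to its back (hinge side), z up. Inside stands the setter's small round disc, top 54 mm above the table.
- lid (a joint): Angle (rad) of the flat aluminium lid, 114 from hinge to front edge, 104 wide, 4 mm thick, 0.12 kg: 0 closed and latched (top 70 mm above the table), grows as the front edge swings up and back. Unlatched, a spring lifts it within 3 s to about 1.05, where it waits. From there it swings with slight damping (a few N); past about 1.7 it sinks by itself to its stop at 1.95, fully open.
- lid_hinge (a point): Middle of the lid's hinge line, which runs along the box's y axis: 55 mm behind the box's centre, 68 mm above the table. Two spring legs stay standing 20 mm above it. The lifted lid can be pushed by a fingertip 30 to 55 mm above the hinge, moving level from the front to the back against the lid's front edge and underside.
- lid_front (a point): Middle of the lid's front edge (half way through its thickness), 114 mm from the hinge; moves with the lid. Closed: 59 mm in front of the box's centre.
- tab (a joint): Angle (rad) of the release tab, a black plastic rocker pivoted 64 mm in front of the box's centre, 36 mm above the table: 0 at rest, grows as its level pad (44 long, 40 wide, 6 mm thick) is pressed down, stop 0.28, springs back. Its upright arm, 24 mm wide, 76 mm high, hooks the lid's front edge and lets it go at about 0.15 (4 to 5 mm down at the marked point, 5 to 8 N; full 8 mm, 10 N).
- tab_pad (a point): Point to press: on the top face of the tab's pad, 92 mm in front of the box's centre, 40 mm above the table when at rest; the upright arm's front face is 24 mm behind it, the pad's free end 16 mm in front of it.
- bushing: Loose plain aluminium bushing standing on end, 38 mm outside diameter, 50 mm high; origin at the centre of its underside. Stays where it is.
- block: Loose ground steel block, 50 x 25 x 50 mm high; origin at the centre of its underside. Stays where it is.
- screw: Loose dark steel cap screw standing on its head, 30 mm head, 16 mm shank, 55 mm high; origin at the centre of its underside. Stays where it is.
There are look-alikes about, which are no part of the job. What is shaped like the guard but brown or green is not meant.

How it is judged:
By the outcome, as a careful person would: the job done as asked, in the order asked, and still so for the second after the job is handed in, with the robot touching nothing.
It also fails if it takes over 43 s, if anything falls off the work surface, if the arm or the gripper's body presses on something with over 40 N, if the wrist force passes 120 N, or if a joint passes its speed limit or range.

ROBOT

A 6-joint arm with a two-finger parallel gripper is mounted at the origin on the work surface. World frame = base frame: x ahead of the robot, y to its left, z up, the work surface at z = 0. Lengths are in m, angles in rad, forces in N, time in s.
With the tool pointing down it reaches from about 0.35 to 0.85 m from the base axis. Payload 8.1 kg.
Tool frame: the origin (TCP) lies at the very end of the fingers, on their centre line; the grasp point (between the pads) lies 19 mm behind it (robot.pinch_z is the distance from the TCP to the grasp point, in m); y points along the fingers, x is the direction in which the jaws open and shut, and the axes are right-handed (so a half turn about y gives the same grasp; the last joint's range is limited). The gripper opens to 93 mm and grips with 3 to 60 N. Pads are 15 mm wide; open, the fingers measure 128 mm over their backs; the gripper's body (75 mm by 188 mm) begins 65 mm behind the grasp point.
Start: joints at [1.126, 0.13, 1.488, -0, 1.523, -0.085], TCP at [0.211, 0.562, 0.219] pointing down, gripper open.
Joint ranges: [-2.96, 2.96], [-0.89, 2.26], [0.02, 2.5], [-1.34, 4.48], [0, 2.73], [-2.66, 2.66]. Speed limits (rad/s): [2.39, 2.39, 2.79, 3.14, 3.14, 3.14].

INTERFACE

Orientations are given as a rotation vector (axis times angle).
In Python, from plant import robot gives the robot as it stands.
- The arm moves only by the shell command python3 -m inch 'ROWS' [FORCE]. ROWS is JSON, a list of rows, each a list of 5 numbers: the closure, from -1 (fully open) to 1 (shut), then the shift along the world's x, y, z in m, then the turn about the world's z in rad. A call has 1 to 8 rows; each row is the pose to reach, as a shift and turn from the pose measured when the call began; what a row does not reach only later rows make up. A row lasts 1/8 s, in which the tool goes at most 62.5 mm and 10.7 degrees, less where a joint would pass 70% of its speed; a pose out of reach is approached as far as the arm can. A call with a gripper value outside its range is refused whole. The fingers move at their own pace and stop on an object; FORCE is the grip in N (left out, the last holds). Time passes only in rows, so rows that repeat a pose let the fingers close. It gives the time, the measured TCP pose, the force and the opening at its end, in the units of the state.
- robot.read_state(): the state, without advancing time (a new reading comes with each control period).
- robot.read_camera(name): name is "side" or "top"; returns a dict with "color" (480x640x3 uint8, red, green, blue), "mtx" (3x3 intrinsics, pixels), "R" (3x3) and "t" (3): a world point X has camera coordinates R X + t. Camera axes: x right, y down, z forward; pixel columns grow to the right and rows downward; lengths in m; the calibration is good to about 2 mm. A picture is of the moment at which its call begins. There is no depth.
- robot.close_job(): hands the job in, once; it reports no verdict.
The state is a dict: "t": time; "q": joint angles; "dq": joint speeds; "joint_torque": joint torques, N m; "tool_pos": TCP position; "orientation": TCP orientation; "force": force on the tool from outside, world axes, zero at the start; "wrist_torque": the same for the moment, N m; "opening": finger opening in m.
Only numpy, scipy, OpenCV 4.12 (cv2) and the standard library are available. Lean on these libraries where they do the work, as an engineer would, in place of code of your own. Each camera call takes 0.05 s, during which the arm holds its last target. There are 200 camera calls.

## Working session

There is one attempt and no reset: what is moved stays moved. The work goes in short steps, Python scripts to look and compute and a shell command to move; the robot and the scene stay as the last step left them, time stands still between calls to the robot, and variables do not carry over. Pictures are saved under pics/ and viewed, about 8 in all and at most 12, crops included, and the job is handed in when it is done.

```bash
mkdir -p pics; python3 - <<'E'
from plant import robot
import cv2
for n in("top","side"):
    c=robot.read_camera(n); cv2.imwrite(f"pics/{n}0.png",c["color"][:,:,::-1]); print(n,c["mtx"].tolist(),c["R"].round(4).tolist(),c["t"].round(4).tolist())
s=robot.read_state();print(s["t"],s["tool_pos"],s["orientation"],s["opening"])
E
```

```text
top [[541.9102794685951, 0.0, 325.0866902460968], [0.0, 541.9102794685951, 234.5534214556448], [0.0, 0.0, 1.0]] [[-0.0007, -0.9999, -0.0153], [-0.9875, 0.0031, -0.1576], [0.1576, 0.015, -0.9874]] [-0.0325, 0.5343, 1.0974]
side [[613.5891936930433, 0.0, 314.9532377411075], [0.0, 613.5891936930433, 233.33275126384737], [0.0, 0.0, 1.0]] [[0.9932, -0.1156, 0.0133], [-0.0711, -0.693, -0.7175], [0.0921, 0.7117, -0.6965]] [-0.5077, 0.0812, 1.1583]
0.1 [0.21099032 0.56111494 0.21765874] [-1.35907269 -0.93905548  0.94154661] 0.09315856498510779
```

View pics/top0.png

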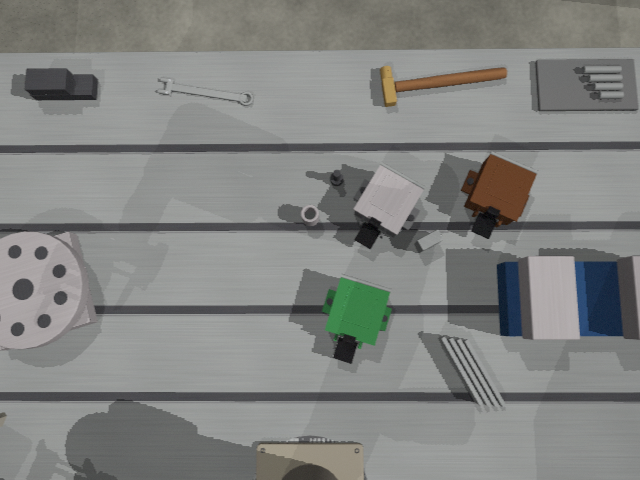

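View pics/side0.png

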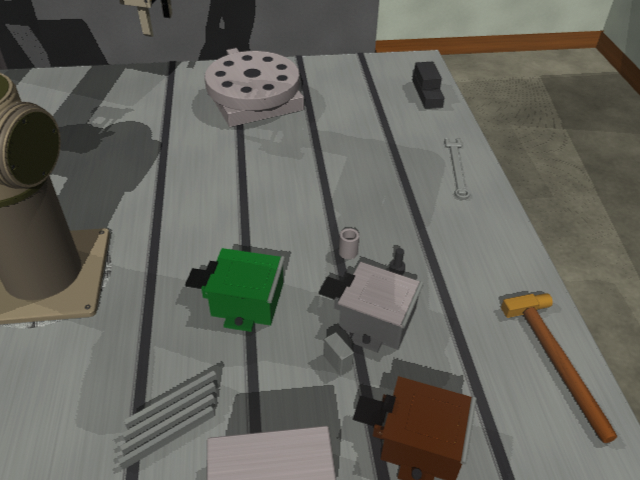

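Three box-shaped candidates appear in the top picture: grey (388,200), green (358,312) and brown (500,190). The grey one is the guard. Its neighbours are the bushing (310,214), the screw (336,179) and the block (430,241). The tab is at (368,233). I'll confirm this in an enlarged crop.

```bash
python3 - <<'E'
import cv2
a=cv2.imread("pics/top0.png")[150:265,290:460]; b=cv2.imread("pics/side0.png")[220:380,300:440]
a=cv2.resize(a,None,fx=4,fy=4,interpolation=cv2.INTER_CUBIC)
cv2.imwrite("pics/c1.png",a)
b=cv2.resize(b,None,fx=3.7,fy=3.7,interpolation=cv2.INTER_CUBIC);cv2.imwrite("pics/c2.png",b)
E
```

```text
(no output)
```

View pics/c1.png

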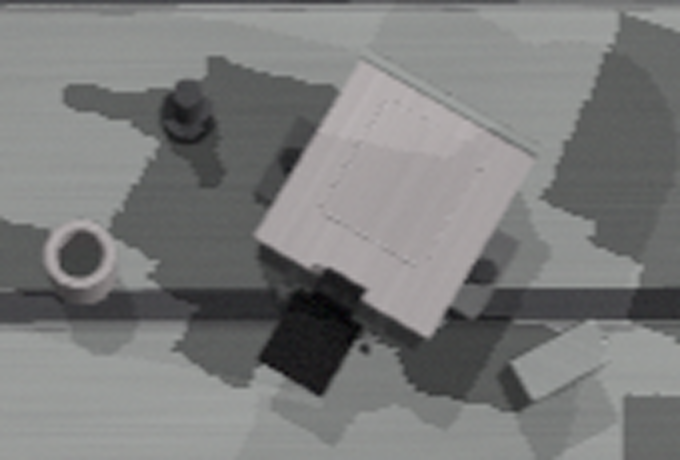

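View pics/c2.png

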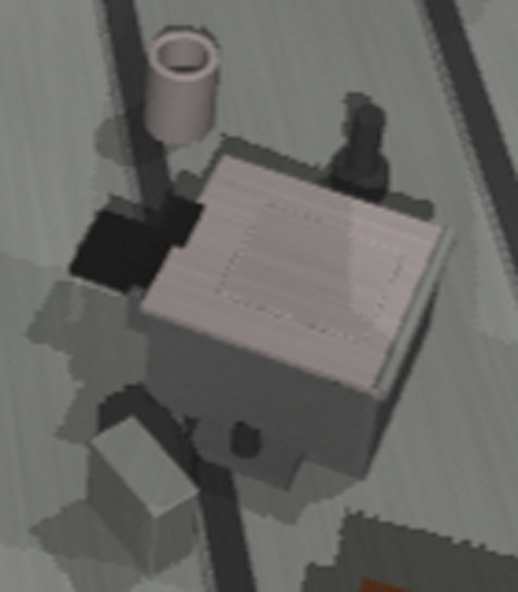

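The crop confirms the grey box as the guard: plain lid, black tab and arm at its front, bushing and screw on its left, block at front right. I'll fit the pose from the lid corners in both views.

```bash
cat > h.py <<'E'
import numpy as np,cv2
from plant import robot
def proj(c,X):
    p=np.asarray(X)@np.asarray(c["R"]).T+c["t"]; p=p@np.asarray(c["mtx"]).T; return p[:,:2]/p[:,2:]
def back(c,uv,z):
    d=np.linalg.inv(c["mtx"])@[*uv,1]; d=c["R"].T@d; o=-c["R"].T@np.asarray(c["t"]); return o+d*(z-o[2])/d[2]
E
python3 - <<'E'
from h import *
from scipy.optimize import least_squares
T=robot.read_camera("top");S=robot.read_camera("side")
f=lambda o,k,P:np.array(o)+(np.array(P)+.5)/k-.5
pt=f((290,150),4,[(256,236),(430,338),(535,155),(362,57)])
ps=f((300,220),3.7,[(225,155),(143,308),(375,388),(443,228)])
L=np.array([(-.059,.052,.07),(-.059,-.052,.07),(.055,-.052,.07),(.055,.052,.07)])
def W(p,L):
    c,s=np.cos(p[2]),np.sin(p[2]); L=np.atleast_2d(L); return np.c_[p[0]+c*L[:,0]-s*L[:,1],p[1]+s*L[:,0]+c*L[:,1],L[:,2]]
for nm,w in(("top",(1,0)),("side",(0,1)),("both",(1,1))):
    r=least_squares(lambda p:np.r_[w[0]*(proj(T,W(p,L))-pt).ravel(),w[1]*(proj(S,W(p,L))-ps).ravel()],[.6,-.1,-.5]); print(nm,r.x.round(4),abs(r.fun).max().round(2))
p=r.x
for n,X in(("pad",(-.092,0,.04)),("hinge",(.055,0,.068)),("free",(-.108,0,.04))): print(n,W(p,X).round(4))
# pad measured
padc=f((290,150),4,[(289,290),(258,358),(320,396),(362,325)])
print("pad corners pred front L,R",proj(T,W(p,[(-.108,.02,.04),(-.108,-.02,.04)])).round(1),padc[1:3])
fl=lambda c,uv,z:back(c,uv,z)[:2].round(3)
print("bush",fl(T,f((290,150),4,[(81,254)])[0],.05),fl(S,f((300,220),3.7,[(184,52)])[0],.05))
print("screw",fl(T,f((290,150),4,[(188,92)])[0],.055),fl(S,f((300,220),3.7,[(369,113)])[0],.055))
print("block",[fl(T,q,.05) for q in f((290,150),4,[(508,368),(522,408),(590,322),(610,355)])],[fl(S,q,.05) for q in f((300,220),3.7,[(92,438),(133,417),(198,490),(152,520)])])
from scipy.spatial.transform import Rotation as R
s=robot.read_state();print(s["t"],s["tool_pos"],R.from_rotvec(s["orientation"]).as_matrix().round(3))
E
```

```text
top [ 0.6066 -0.1663 -0.5364] 0.68
side [ 0.6046 -0.1621 -0.5356] 1.21
both [ 0.6052 -0.1642 -0.5361] 1.84
pad [[ 0.5261 -0.1172  0.04  ]]
hinge [[ 0.6525 -0.1923  0.068 ]]
free [[ 0.5124 -0.1091  0.04  ]]
pad corners pred front L,R [[352.9 240.1]
 [369.4 249.7]] [[354.125 239.125]
 [369.625 248.625]]
bush [ 0.579 -0.002] [0.578 0.005]
screw [ 0.665 -0.058] [ 0.663 -0.053]
block [array([ 0.518, -0.224]), array([ 0.497, -0.231]), array([ 0.542, -0.267]), array([ 0.524, -0.277])] [array([ 0.499, -0.233]), array([ 0.519, -0.223]), array([ 0.541, -0.265]), array([ 0.519, -0.278])]
0.2 [0.21107112 0.56128381 0.21797866] [[ 0.352 -0.    -0.936]
 [ 0.936 -0.001  0.352]
 [-0.001 -1.     0.   ]]
```

Fit: guard at (0.6055, -0.164), yaw -0.536. The predicted pad corners agree with the picture to about 1 px. I'll press at box x = -95 mm, which is (0.524, -0.1155), with the shut fingers lying across the pad along the box's y axis. That needs a turn of about -0.176. First I move over while shutting the fingers.

```bash
python3 -m inch '[[1,0.02,-0.043,0,-0.02],[1,0.042,-0.09,0,-0.05],[1,0.064,-0.138,0,-0.08],[1,0.086,-0.186,0,-0.11],[1,0.108,-0.234,0,-0.14],[1,0.13,-0.28,0,-0.176],[1,0.15,-0.325,0,-0.176],[1,0.17,-0.368,0,-0.176]]' 10 ; python3 -m inch '[[1,0.02,-0.043,0,0],[1,0.04,-0.086,0,0],[1,0.06,-0.13,0,0],[1,0.08,-0.174,0,0],[1,0.1,-0.217,0,0],[1,0.12,-0.26,0,0],[1,0.135,-0.29,-0.02,0],[1,0.135,-0.29,-0.04,0]]'
```

```text
t: 1.2
tool_pos: [0.3814, 0.1917, 0.218]
orientation: [-1.417, -0.806, 0.807]
force: [1.0, 0.9, 0.0]
opening: 0.0174
t: 2.2
tool_pos: [0.5168, -0.1002, 0.1772]
orientation: [-1.418, -0.803, 0.805]
force: [1.1, -0.2, -1.3]
opening: 0.0004
```

```bash
python3 -m inch '[[1,0.004,-0.008,-0.02,0],[1,0.007,-0.0155,-0.05,0],[1,0.007,-0.0155,-0.08,0],[1,0.007,-0.0155,-0.1,0],[1,0.007,-0.0155,-0.117,0],[1,0.007,-0.0155,-0.117,0]]'; python3 - <<'E'
from h import *
from scipy.spatial.transform import Rotation as R
s=robot.read_state();M=R.from_rotvec(s["orientation"]).as_matrix();print(s["tool_pos"],np.arctan2(M[1,0],M[0,0])-np.pi/2,s["force"])
a=robot.read_camera("side")["color"][170:380,260:440,::-1];b=robot.read_camera("top")["color"][130:270,290:460,::-1]
a=cv2.resize(a,(400,467),interpolation=3);b=cv2.resize(b,(400,329),interpolation=3)
cv2.imwrite("pics/p1.png",np.hstack([a,cv2.copyMakeBorder(b,0,138,0,0,0)]))
E
```

```text
t: 2.95
tool_pos: [0.5224, -0.1146, 0.0585]
orientation: [-1.415, -0.802, 0.807]
force: [0.6, 0.8, -0.5]
opening: 0.0006
[ 0.52240043 -0.11464862  0.05850798] -0.5381281784024021 [ 0.60947572  0.84673247 -0.53981027]
```

View pics/p1.png

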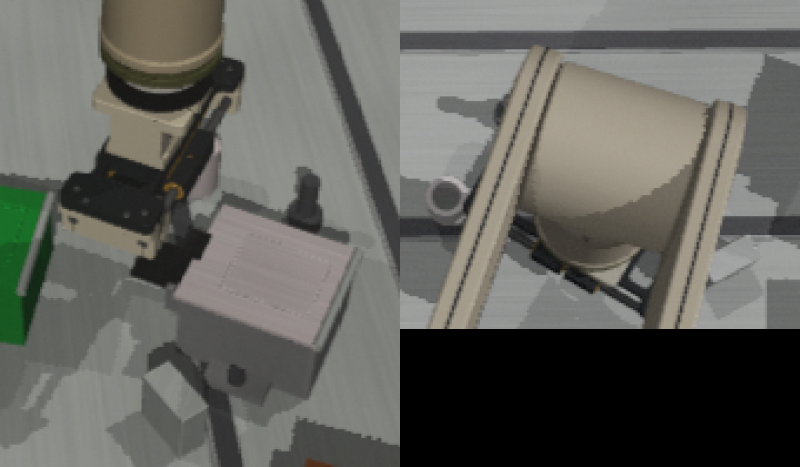

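The side view shows the shut fingertips over the pad at about (185,240) and the lid still closed. By the fit, the tip is at box x = -96.6 mm, y = 0. I press gently.

```bash
python3 -m inch '[[1,0,0,-0.008,0],[1,0,0,-0.014,0],[1,0,0,-0.018,0],[1,0,0,-0.02,0],[1,0,0,-0.0215,0],[1,0,0,-0.0215,0]]'
```

```text
t: 3.8
tool_pos: [0.524, -0.1154, 0.0393]
orientation: [-1.418, -0.804, 0.805]
force: [-2.6, 0.6, 2.8]
opening: 0.0003
```

```bash
python3 -m inch '[[1,0,0,-0.002,0],[1,0,0,-0.004,0],[1,0,0,-0.0055,0],[1,0,0,-0.0055,0]]'
```

```text
t: 4.3
tool_pos: [0.5243, -0.1155, 0.0342]
orientation: [-1.418, -0.804, 0.804]
force: [-3.1, 0.7, 7.0]
opening: 0.0008
```

```bash
python3 -m inch '[[1,0,0,-0.0005,0],[1,0,0,-0.0005,0],[1,0,0,-0.0005,0],[1,0,0,-0.0005,0],[1,0,0,-0.0005,0],[1,0,0,-0.0005,0]]'; python3 - <<'E'
from h import *
a=robot.read_camera("side")["color"][170:380,260:440,::-1];cv2.imwrite("pics/p2.png",cv2.resize(a,(400,467),interpolation=3))
E
```

```text
t: 5.05
tool_pos: [0.5244, -0.1155, 0.0341]
orientation: [-1.418, -0.804, 0.804]
force: [-4.3, 1.0, 5.8]
opening: 0.0004
```

View pics/p2.png

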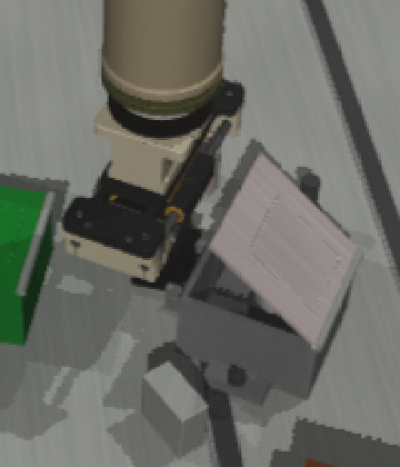

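The lid is free and rising, with its front edge from (260,150) to (212,245). I raise straight up off the tab to pushing height and let the lid finish lifting.

```bash
python3 -m inch '[[1,0,0,0.005,0],[1,0,0,0.015,0],[1,-0.004,0.0025,0.035,0],[1,-0.008,0.005,0.06,0],[1,-0.008,0.005,0.08,0],[1,-0.008,0.005,0.08,0],[1,-0.008,0.005,0.08,0],[1,-0.008,0.005,0.08,0]]';python3 -m inch '[[1,0,0,0,0],[1,0,0,0,0],[1,0,0,0,0],[1,0,0,0,0],[1,0,0,0,0],[1,0,0,0,0],[1,0,0,0,0],[1,0,0,0,0]]'; python3 - <<'E'
from h import *
s=robot.read_state();p=s["tool_pos"];d=p[:2]-[.6055,-.164];a=np.array([np.cos(.536),-np.sin(.536)]);print(d@a,d@[-a[1],a[0]],p,s["force"])
a=robot.read_camera("side")["color"][120:380,240:440,::-1];cv2.imwrite("pics/p3.png",cv2.resize(a,(400,520),interpolation=3))
E
```

```text
t: 6.1
tool_pos: [0.5156, -0.1103, 0.1128]
orientation: [-1.417, -0.803, 0.805]
force: [-0.6, -0.0, -0.4]
opening: 0.0005
t: 7.1
tool_pos: [0.5156, -0.1103, 0.1129]
orientation: [-1.417, -0.803, 0.805]
force: [0.8, -0.6, -0.3]
opening: 0.0001
-0.1046977054681206 0.00027146215703997216 [ 0.51562391 -0.11029738  0.11286357] [ 0.7900861  -0.61173347 -0.31586519]
```

View pics/p3.png

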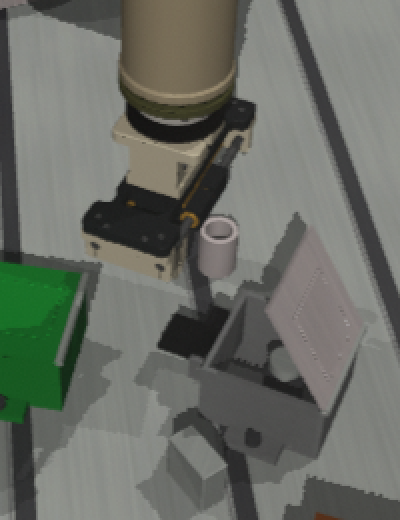

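The lid stands at about 1 rad, with its front edge from (310,225) to (270,310). The tab is free, and the bushing and block have not moved. Now I push level along the box's +x axis (0.859, -0.511) at tip height 0.118. Contact should come after about 95 mm.

```bash
python3 -m inch '[[1,0.013,-0.0077,0.003,0],[1,0.03,-0.018,0.005,0],[1,0.045,-0.027,0.005,0],[1,0.058,-0.0345,0.005,0],[1,0.067,-0.04,0.005,0],[1,0.073,-0.0435,0.005,0],[1,0.073,-0.0435,0.005,0],[1,0.073,-0.0435,0.005,0]]';python3 -m inch '[[1,0.006,-0.0036,0,0],[1,0.012,-0.0071,0,0],[1,0.018,-0.0107,0,0],[1,0.024,-0.0143,0,0],[1,0.03,-0.018,0,0],[1,0.03,-0.018,0,0]]'
```

```text
t: 8.15
tool_pos: [0.5883, -0.1536, 0.1178]
orientation: [-1.417, -0.803, 0.806]
force: [0.3, -0.3, 0.5]
opening: 0.0003
t: 8.9
tool_pos: [0.6187, -0.172, 0.1176]
orientation: [-1.417, -0.803, 0.805]
force: [-1.7, -0.2, 0.7]
opening: 0.0007
```

```bash
python3 -m inch '[[1,0.005,-0.003,0,0],[1,0.01,-0.006,0,0],[1,0.015,-0.009,0,0],[1,0.02,-0.012,0,0],[1,0.02,-0.012,0,0]]';python3 -m inch '[[1,0.005,-0.003,0,0],[1,0.01,-0.006,0,0],[1,0.015,-0.009,0,0],[1,0.018,-0.0107,0,0],[1,0.018,-0.0107,0,0],[1,0.018,-0.0107,0,0]]'; python3 - <<'E'
from h import *
a=robot.read_camera("side")["color"][120:380,260:460,::-1];cv2.imwrite("pics/p4.png",cv2.resize(a,(400,520),interpolation=3))
E
```

```text
t: 9.52
tool_pos: [0.6391, -0.1843, 0.1176]
orientation: [-1.417, -0.803, 0.805]
force: [0.0, 0.6, -0.1]
opening: 0.0003
t: 10.28
tool_pos: [0.6571, -0.1949, 0.1176]
orientation: [-1.417, -0.803, 0.805]
force: [-0.1, 1.7, 1.2]
opening: 0.0008
```

View pics/p4.png

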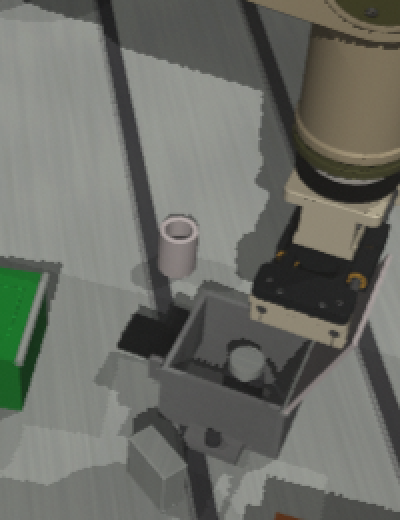

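The lid now leans back past upright, with its edge from (388,260) to (290,410). I wait briefly, then retreat level along the same line and up.

```bash
python3 -m inch '[[1,0,0,0,0],[1,0,0,0,0],[1,-0.01,0.006,0,0],[1,-0.03,0.018,0,0],[1,-0.06,0.036,0,0],[1,-0.09,0.054,0.01,0],[1,-0.12,0.072,0.03,0],[1,-0.15,0.09,0.06,0]]';python3 -m inch '[[1,-0.02,0.03,0.02,0],[1,-0.045,0.065,0.04,0],[1,-0.07,0.105,0.06,0],[1,-0.09,0.15,0.06,0],[1,-0.1,0.2,0.06,0],[1,-0.1,0.25,0.06,0],[1,-0.1,0.27,0.06,0],[1,-0.1,0.27,0.06,0]]'; python3 - <<'E'
from h import *
T=robot.read_camera("top");S=robot.read_camera("side")
def W(L):
    c,s=np.cos(-.536),np.sin(-.536);L=np.atleast_2d(L);return np.c_[.6055+c*L[:,0]-s*L[:,1],-.164+s*L[:,0]+c*L[:,1],L[:,2]]
im={}
for n,C,o in(("S",S,(300,180)),("T",T,(290,110))):
    im[n]=cv2.resize(C["color"][o[1]:o[1]+180,o[0]:o[0]+180,::-1],(400,400),interpolation=3)
    for th in(1.05,1.7,1.95):
        f=W([(.055-.114*np.cos(th),y,.068+.114*np.sin(th)) for y in(.052,-.052)])
        print(n,th,((proj(C,f)-o)*400/180).round(0).tolist())
cv2.imwrite("pics/p5.png",np.hstack([im["S"],im["T"]]))
E
```

```text
t: 11.32
tool_pos: [0.5054, -0.1042, 0.1774]
orientation: [-1.416, -0.802, 0.806]
force: [0.2, 0.3, 1.0]
opening: 0.0006
t: 12.32
tool_pos: [0.4051, 0.167, 0.2374]
orientation: [-1.415, -0.804, 0.808]
force: [1.2, -0.8, -0.3]
opening: 0.0007
S 1.05 [[214.0, 117.0], [166.0, 211.0]]
S 1.7 [[310.0, 132.0], [267.0, 230.0]]
S 1.95 [[345.0, 150.0], [305.0, 250.0]]
T 1.05 [[175.0, 142.0], [281.0, 203.0]]
T 1.7 [[218.0, 68.0], [325.0, 128.0]]
T 1.95 [[233.0, 44.0], [339.0, 103.0]]
```

View pics/p5.png

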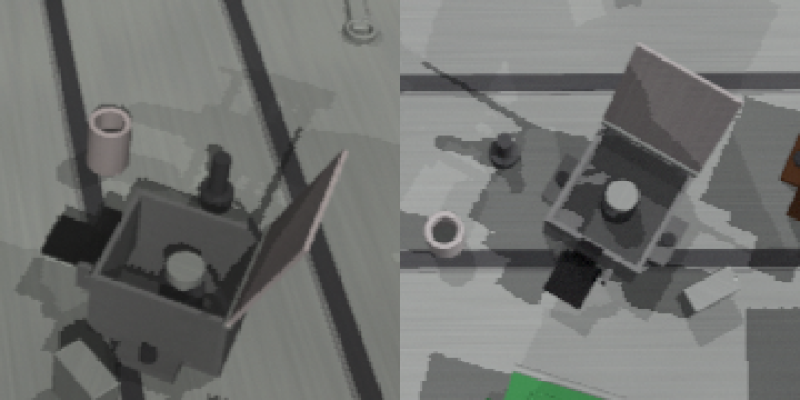

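The lid edge is at (345,152)-(307,250) in the side view and (637,45)-(742,100) in the top view, which matches the predictions for 1.95. I'll check numerically that the loose items and the tab are where they were, then hand in.

```bash
python3 - <<'E'
from h import *
T0=cv2.imread("pics/top0.png");S0=cv2.imread("pics/side0.png")
g=lambda a:cv2.cvtColor(a,cv2.COLOR_BGR2GRAY)
t=np.ascontiguousarray(robot.read_camera("top")["color"][:,:,::-1]);s=np.ascontiguousarray(robot.read_camera("side")["color"][:,:,::-1])
for n,a,b,(x,y,w,h) in [("bush T",T0,t,(300,203,20,22)),("screw T",T0,t,(328,169,16,18)),("block T",T0,t,(415,230,28,24)),("tab T",T0,t,(354,228,26,20)),("bush S",S0,s,(337,225,24,36)),("screw S",S0,s,(390,244,16,22)),("block S",S0,s,(322,330,32,46)),("tab S",S0,s,(318,276,24,24))]:
    r=cv2.matchTemplate(g(b)[y-6:y+h+6,x-6:x+w+6],g(a)[y:y+h,x:x+w],cv2.TM_CCOEFF_NORMED);_,m,_,l=cv2.minMaxLoc(r);print(n,l[0]-6,l[1]-6,round(m,3))
st=robot.read_state();print(st["t"],st["force"],abs(st["dq"]).max())
E
```

```text
bush T 0 0 0.971
screw T 0 0 0.948
block T 0 0 0.988
tab T 0 0 0.996
bush S 0 0 0.969
screw S 0 0 0.994
block S 0 0 0.992
tab S 0 0 0.97
12.525 [ 0.60855202 -0.3612078  -1.05966294] 0.004554883408976539
```

```bash
python3 -c "
from plant import robot
print(robot.close_job())"
```

```text
the job is handed in; nothing more can be done
None
```

The tool setter is uncovered: the lid lies fully open against its stop, the tab is back up, and I handed the job in at about 12.5 s of the 43 s allowed.

- **What I did:** I pressed the grey guard's tab with the shut fingertips, about 6 mm down. The force read about 7 N at the end of each move. The lid sprang up to its waiting angle by itself. I then pushed it level, with forces of 2 N or less read at the end of each move, until it went over, and backed off clear.
- **Last checks:** The lid's front edge matches the 1.95 rad prediction within a few enlarged pixels in both camera views. The tab, bushing, block and screw show no pixel shift from the first pictures. The arm was still and touching nothing.
- **Disagreement:** The two cameras placed the box about 4 mm apart, so I used the combined fit. Contact with the tab and the lid came where that fit predicted. No check failed.

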